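Set up the sketch box: palette over the well, lid on its prop rod

TASK

Get the wooden sketch box ready for work: open its lid well back, slide the white palette cover fully over the front well (the well on the lid-handle side), and swing the prop rod up out of its clip to its stop before you lower the lid onto it, so that the rod's ball sits in the steel slot on the inside of the lid and holds it open. Do not let the lid drop, and leave the jars, the pot and the tubes on the worktop around the box where they are.

Things in the scene. Friction and masses are not known exactly. Their poses are not given: they have to be found in the camera images.
- paint_box: Light wooden box fixed on a low tripod, 180 mm deep (x) x 220 wide (y), rim 130 mm over the worktop, walls 6, inner floor at 79. Origin on the worktop under its centre, z up. Front (lid handle) on -x, looking roughly to world +y (robot's left); hinges on +x; its +y side is far from the robot. Inside, y 38 to 104 mm is an open lane with the prop rod; y -104 to 34 holds the two wells.
- front_well (a point): Centre of the floor of the front well, box frame x -42 mm, y -35 mm. A low wall at box x = 0 divides it from the rear well at +42 mm; each is about 80 x 136 mm. An eraser and a cap lie loose in it, below the cover's path.
- lid (a joint): Lid angle, rad: 0 shut, grows opening, 1.57 upright, stop 1.85 leaning back; resting on the raised prop it reads 0.90. Turns about the line through lid_hinge along the box's y. Slightly stiff: left past about 1.4 rad it stays, left below about 1.25 it falls shut. Plate 181 x 224 x 8 mm, about 0.35 kg, underside on the rim plane when shut.
- lid_hinge (a point): Middle of the lid's hinge line: 90 mm along the box's +x, 130 mm above the worktop.
- lid_handle (a point): Middle of the lid's handle: a round brass bar 10 mm thick, 80 mm long along the box's y, in the plane of the lid 35 mm in front of its front edge, on two posts 36 mm either side of the middle; 30 mm free gap between bar and edge. 216 mm from the hinge line and 4 mm off it towards the lid's outer face. The round bar can turn between the fingers as the lid swings.
- cover (a joint): Position in m of the white flat cover (82 x 134 x 4 mm, top at 106 mm above the worktop): 0 fully over the rear well (hinge side), 0.084 fully over the front well; moves along the box's -x as it grows. About 1 N of friction; stays where it is left. It can be reached only with the lid open.
- cover_grip (a point): Middle of the cover's grip, a dark wooden bar 10 mm thick (box x), 50 mm long (box y), standing 22 mm above the cover; this point is 20 mm above the cover's underside, 122 mm above the worktop, so 6 mm below the bar's top.
- prop (a joint): Prop rod angle in rad: 0 lying level in its open-topped clip (the rod points from the pivot towards the hinge side, the box's +x), grows as its free end swings up; its stop is at 0.908 (52 deg), where it belongs when propping. Stiff pivot (0.05 Nm): it stays where it is left. Rod between the fingers slips a few mm, so aim a little past the stop.
- prop_pivot (a point): Pivot of the prop rod, axis along the box's y: box frame x -55 mm, y 71 mm, 108 mm above the worktop.
- prop_grip (a point): Middle of the red sleeve of the rod (12 mm thick, 32 mm long along the rod), 85 mm from the pivot. 28 mm free on both sides of the rod in y, 29 mm below its axis to the floor. The rod can turn between the fingers.
- prop_tip (a point): Centre of the brass ball (12 mm diameter) at the rod's free end, 125 mm from the pivot.
- lid_slot (a point): Where the ball's centre sits when seated: in the slot of the steel catch on the lid's underside, 102 mm from the hinge line, at box y 71 mm. The slot is 24 mm long (away from the hinge) and 10 mm deep; at the rod's stop the lid lowers straight onto the ball.
- pink_jar: Pink paint jar with a black cap, 84 mm diameter, 133 mm tall; origin at the centre of its underside. Bystander.
- black_jar: Black paint jar, 80 mm diameter, 142 mm tall; origin at the centre of its underside. Bystander.
- white_pot: White pot, 77 mm diameter, 86 mm tall, standing on the worktop (not the like one on top of the aqua jar behind the box); origin at the centre of its underside. Bystander.
- red_tube: Red and white paint tube, 138 x 43 x 28 mm, lying on the worktop in front of the box; origin at the centre of its underside. Bystander.
- blue_tube: Blue and white paint tube, 138 x 43 x 28 mm, lying on the worktop right of the box; origin at the centre of its underside. Bystander.

How it is judged:
On the way, in this order (a step that is already met when the one before it is completed fails the run):
1. the lid is opened past 75 degrees (value of joint lid above 1.31 rad), for 0.2 s.
2. the prop rod is swung up to its stop with the lid still up (value of joint prop above 0.86 rad and value of joint lid above 1 rad), for 0.1 s.
At the end, for the whole second after the job is handed in: The prop rod stands at its stop (angle over 0.86 rad) with its ball within 8 mm of its seat in the lid's slot, the lid rests still on it at 0.86 to 0.95 rad, and the cover is within 6 mm of fully over the front well (value of joint each of prop, lid above 0.86 rad and value of joint lid below 0.95 rad and distance between prop_tip and lid_slot below 0.008 m and value of joint cover above 0.078 m and velocity of joint lid between -0.05 and 0.05 rad/s); the robot touches nothing.
It fails at once if the lid is dropped (it falls faster than 2 rad/s) (velocity of joint lid below -2 rad/s).
It fails at once if a jar, the pot or a tube is shoved more than 25 mm (distance of any of pink_jar, black_jar, white_pot, red_tube, blue_tube from where it was at the start of the episode above 0.025 m).
It fails at once if a jar or the pot is tipped over (angle between any of pink_jar, black_jar, white_pot's own z axis and vertical above 0.5 rad).
It also fails if it takes over 64 s, if anything falls off the work surface, if the arm or the gripper's body presses on something with over 40 N, if the wrist force passes 120 N, or if a joint passes its speed limit or range.

ROBOT

A 6-joint arm with a two-finger parallel gripper is mounted at the origin on a cart in front of the work surface, level with it; the furniture and walls round the work are solid. World frame = base frame: x ahead of the robot, y to its left, z up, the work surface at z = 0. Lengths are in m, angles in rad, forces in N, time in s.
With the tool pointing down it reaches from about 0.35 to 0.975 m from the base axis. Payload 17.4 kg.
Tool frame: the origin (TCP) lies on the centre line of the jaws, within the pads' length; the fingertips stand 25 mm ahead of it and the grasp point (between the pads) lies 6 mm ahead of it; z points along the fingers, y is the line along which they close (so a half turn about z gives the same grasp; the last joint's range is limited). The gripper opens to 85 mm and grips with 20 to 120 N. Pads are 22 mm wide; open, the fingers measure 114 mm over their backs; the gripper's body (76 mm by 85 mm) begins 54 mm behind the grasp point. The pads swing forward as they close: fully open they stand 13 mm farther back than shut.
Start: joints at [1.211, 0.116, 1.442, -0, 1.584, -0.038], TCP at [0.213, 0.64, 0.256] pointing down, gripper open.
Joint ranges: [-2.83, 2.83], [-0.83, 2.19], [0.07, 2.5], [-1.14, 4.28], [0.01, 3], [-2.97, 2.97]. Speed limits (rad/s): [1.89, 1.89, 2.22, 3.14, 3.14, 3.14].

INTERFACE

Orientations are given as a unit quaternion [w, x, y, z].
In Python, from workcell import * gives the robot as it stands.
- The arm moves only by the tool play_rows, never from a script. Its argument "commands" is a list of rows, each an object with "gripper": the finger opening in m, from 0 to 0.0854; "offset": the shift along the tool's x, y, z in m, a list of three; "rotation": the turn, a rotation vector about the tool's x, y, z in degrees, a list of three. In form: [{"gripper": gripper, "offset": [x, y, z], "rotation": [rx, ry, rz]}, ...]. A call has 1 to 12 rows; each row shifts and turns the commanded pose from where the row before left it, along the tool's axes as they then stand; what a row does not reach is not made up. A row lasts 1/10 s, in which the tool goes at most 50 mm and 8.59 degrees, less where a joint would pass 70% of its speed; a pose out of reach is approached as far as the arm can. A call with a gripper value outside its range is refused whole. The fingers move at their own pace and stop on an object; the grip force is fixed at half the most. Time passes only in rows, so rows that do not move let the fingers close. It gives the time, the measured TCP pose, the force, the opening and the grip force at its end, in the units of the state.
- observe(): the state, without advancing time (a new reading comes with each control period).
- get_image(name): name is "scene" or "top"; returns (picture, depth): 400x640x3 uint8, blue, green, red; 400x640 float32, m along the optical axis (not along the pixel's ray), 0 where there is no reading.
- calibration(name): a dict with "intrinsics" (3x3 intrinsics, pixels), "R" (3x3) and "t" (3): a world point X has camera coordinates R X + t. Camera axes: x right, y down, z forward; pixel columns grow to the right and rows downward; lengths in m; the calibration is good to about 2 mm. A picture is of the moment at which its call begins. calibration takes no time and is no camera call.
- finish_job(): hands the job in; it is judged then, once.
The state is a dict: "t": time; "q": joint angles; "qd": joint speeds; "tau": joint torques, N m; "position": TCP position; "orientation": TCP orientation; "wrist_force": force on the tool from outside, world axes, zero at the start; "moment": the same for the moment, N m; "opening": finger opening in m; "grasp_force": force on a finger pad.
Only numpy, scipy, OpenCV 4.12 (cv2) and the standard library are available. Lean on these libraries where they do the work, as an engineer would, in place of code of your own. Each camera call takes 0.05 s, during which the arm holds its last target. There are 200 camera calls.

## Working session

There is one attempt and no reset: what is moved stays moved. The work goes in short steps, Python scripts to look and compute and a tool call to move; the robot and the scene stay as the last step left them, time stands still between calls to the robot, and variables do not carry over. Pictures are saved under pics/ and viewed, at most 10 in all, crops included, and the job is handed in when it is done.

Besides the shell and the picture viewer there is one more tool, called after "Request:" as name([rows], argument=value, ...), one row to a line, values as JSON. play_rows: Moves the arm, as the interface text tells. Its arguments: {"type":"object","properties":{"commands":{"type":"array","items":{"type":"object","properties":{"gripper":{"type":"number"},"offset":{"type":"array","items":{"type":"number"}},"rotation":{"type":"array","items":{"type":"number"}}}}}},"required":["commands"]}

```bash
mkdir -p pics
cat > h.py <<'E'
from workcell import *
import numpy as np, cv2
from scipy.spatial.transform import Rotation as Rn
def back(name,u,v,d=None,z=None):
    c=calibration(name);K,R,t=c["intrinsics"],np.array(c["R"]),np.array(c["t"])
    r=np.linalg.inv(K)@np.array([u,v,1.0])
    C=-R.T@t; w=R.T@r
    if d is None: d=(z-C[2])/w[2]
    return C+w*d
def cloud(name,dep):
    c=calibration(name);K,R,t=np.array(c["intrinsics"]),np.array(c["R"]),np.array(c["t"])
    v,u=np.mgrid[:400,:640]
    P=np.stack([(u-K[0,2])/K[0,0]*dep,(v-K[1,2])/K[1,1]*dep,dep],-1)
    return (P-t)@R
def proj(name,X):
    c=calibration(name);p=np.array(c["intrinsics"])@(np.array(c["R"])@X+np.array(c["t"]));return p[:2]/p[2]
E
python3 - <<'E'
from h import *
for n in("scene","top"):
    im,d=get_image(n);np.savez(f"{n}0.npz",im=im,d=d);cv2.imwrite(f"pics/{n}0.png",im)
    c=calibration(n);print(n,-np.array(c["R"]).T@c["t"],c["intrinsics"][0])
s=observe();print(s["t"],s["position"],s["orientation"],s["wrist_force"])
E
```

```text
scene [-0.54135511 -0.60652509  0.75095986] [513.63449078   0.         315.77681587]
top [0.21443196 0.15259756 1.3724778 ] [471.55112877   0.         323.08064014]
0.1 [0.21345145 0.64021952 0.2556668 ] [-7.52143937e-05  1.60223921e-01  9.87080568e-01 -4.92288035e-04] [ 0.33754157 -0.77064115  0.01936906]
```

View pics/scene0.png

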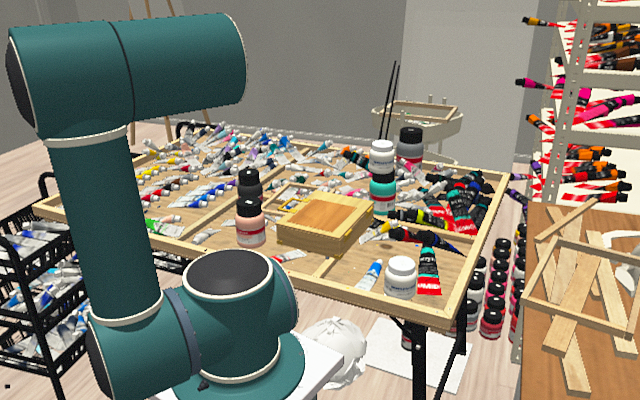

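View pics/top0.png

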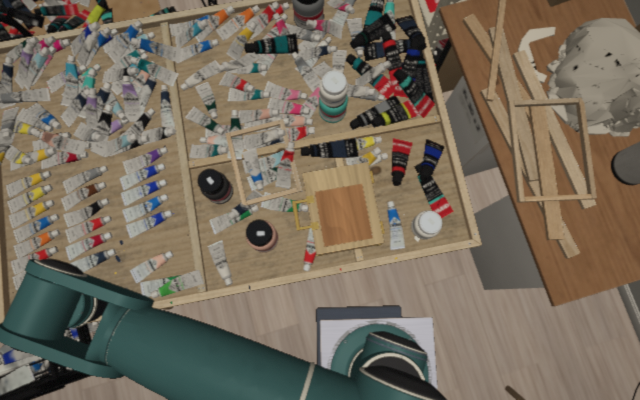

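The top view shows the box lid at about (345,207) with its brass handle on the left at (301,214). The pink jar is at (260,235), the black jar at (213,185), the pot at (427,223), the red tube at (310,248) and the blue tube at (395,225). I'll measure the box next.

Run:
```python
from h import *
f=np.load("top0.npz");P=cloud("top",f["d"]);im=f["im"]
m=np.zeros((400,640),np.uint8);m[150:265,285:395]=1
lid=((P[...,2]>.128)&(P[...,2]<.15)&(m>0)).astype(np.uint8)
n,l,st,ce=cv2.connectedComponentsWithStats(lid)
for i in range(1,n):
    if st[i,4]>20:
        q=P[l==i];print(st[i],np.median(q,0))
        r=cv2.minAreaRect((q[:,:2]*1000).astype(np.float32));print(r)
# jars
for (u,v) in((260,235),(213,185),(427,223),(310,240),(395,225),(333,85)):print(u,v,P[v,u])
print(P[200:226:3,292:316:2,2].round(3))
c=cv2.resize(im[150:270,190:450],None,fx=3,fy=3,interpolation=cv2.INTER_CUBIC);cv2.imwrite("pics/c0.png",c)
```

```text
[ 293  162   92   93 5831] [0.43981031 0.09171646 0.13904394]
((442.0752868652344, 105.7786865234375), (225.07037353515625, 227.87266540527344), 8.484963417053223)
260 235 [0.37581098 0.3102139  0.13192004]
213 185 [0.51339501 0.43547011 0.13809843]
427 223 [ 0.40268423 -0.14401635  0.08737392]
310 240 [0.37279859 0.18083857 0.01397291]
395 225 [ 0.40905894 -0.06628065  0.02066994]
333 85 [0.74813389 0.10805617 0.23452493]
[[ 0.023  0.029 -0.005  0.135  0.14   0.14   0.136  0.14   0.141  0.141
   0.14   0.143]
 [ 0.031  0.134  0.134  0.04   0.041  0.037 -0.005  0.004  0.14   0.138
   0.138  0.141]
 [ 0.026  0.139  0.142  0.049  0.039  0.034  0.044  0.043  0.137  0.142
   0.135  0.138]
 [ 0.027  0.136  0.139  0.043  0.038  0.038  0.038  0.042  0.034  0.143
   0.139  0.142]
 [ 0.003  0.136  0.139  0.001 -0.003  0.003 -0.004  0.001 -0.001  0.138
   0.141  0.136]
 [ 0.001 -0.001  0.14   0.134  0.003 -0.     0.001  0.002 -0.005  0.142
   0.14   0.139]
 [-0.001 -0.002  0.143  0.138 -0.001 -0.003  0.004  0.001 -0.002  0.006
   0.139  0.135]
 [ 0.    -0.003  0.139  0.14   0.001  0.    -0.    -0.001 -0.002  0.
   0.136  0.137]
 [ 0.001  0.005  0.138  0.14   0.     0.005 -0.002  0.004 -0.     0.004
   0.137  0.144]]
```

View pics/c0.png

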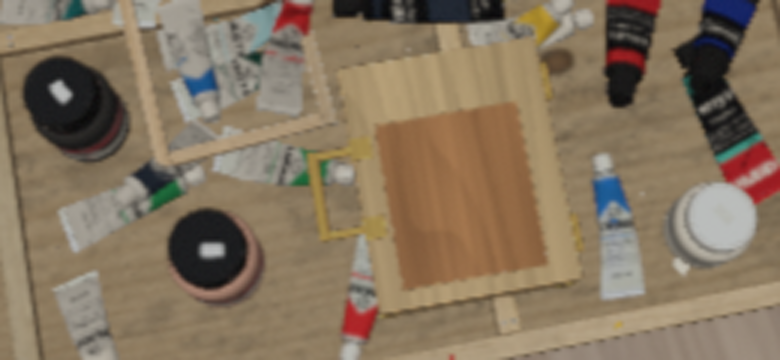

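The crop shows the plate's edges, hinge knuckles on the right side and the handle bar on the left. Opening the mask will separate the plate from the handle.

Run:
```python
from h import *
f=np.load("top0.npz");P=cloud("top",f["d"])
m=np.zeros((400,640),np.uint8);m[150:265,285:395]=1
lid=((P[...,2]>.128)&(P[...,2]<.15)&(m>0)).astype(np.uint8)
pl=cv2.morphologyEx(lid,cv2.MORPH_OPEN,np.ones((9,9),np.uint8))
K=np.array(calibration("top")["intrinsics"])
def w(mask,z):
    v,u=np.nonzero(mask);return np.array([back("top",a,b,z=z)[:2] for a,b in zip(u,v)])
q=w(pl,.138);r=cv2.minAreaRect((q*1000).astype(np.float32));print("plate",r,q.mean(0))
hd=lid&~cv2.dilate(pl,np.ones((5,5),np.uint8))
b=w(hd,.139);
e1,e2=r[2],None
th=np.deg2rad(r[2]);
for k in range(4):
    a=np.array([np.cos(th+k*np.pi/2),np.sin(th+k*np.pi/2)])
    if a[1]>.7: F=a   # front dir = -x box
X=-F;Y=np.array([-X[1],X[0]]);c=np.array(r[0])/1000
print("X",X,"Y",Y)
s=b-c;bx,by=s@X,s@Y;sel=bx<-.11
print("bar x",np.median(bx[sel]),bx.min(),"y",by[sel].min(),by[sel].max(),by[sel].mean(),sel.sum())
# line fit of bar
vx=cv2.fitLine((b[sel]*1000).astype(np.float32),cv2.DIST_L2,0,.01,.01).ravel();print("bar line",vx)
```

```text
Traceback (most recent call last):
  File "h.py", line 5, in back
    c=calibration(name);K,R,t=c["intrinsics"],np.array(c["R"]),np.array(c["t"])
ValueError: time passes only in moves, steps and waits
```

```bash
sed -i 's/calibration(name)/cal(name)/' h.py; sed -i '3a import functools\ncal=functools.lru_cache(None)(lambda n:{k:np.array(v) for k,v in calibration(n).items()})' h.py
cat > m.py <<'E'
from h import *
f=np.load("top0.npz");P=cloud("top",f["d"])
m=np.zeros((400,640),np.uint8);m[150:265,285:395]=1
lid=((P[...,2]>.128)&(P[...,2]<.15)&(m>0)).astype(np.uint8)
pl=cv2.morphologyEx(lid,cv2.MORPH_OPEN,np.ones((9,9),np.uint8))
def w(mask,z):
    v,u=np.nonzero(mask);return np.array([back("top",a,b,z=z)[:2] for a,b in zip(u,v)])
q=w(pl,.138);r=cv2.minAreaRect((q*1000).astype(np.float32));print("plate",r,q.mean(0))
hd=lid&~cv2.dilate(pl,np.ones((5,5),np.uint8))
b=w(hd,.139)
th=np.deg2rad(r[2])
for k in range(4):
    a=np.array([np.cos(th+k*np.pi/2),np.sin(th+k*np.pi/2)])
    if a[1]>.7: F=a
X=-F;Y=np.array([-X[1],X[0]]);c=np.array(r[0])/1000
print("X",X,"Y",Y)
s=b-c;bx,by=s@X,s@Y;sel=bx<-.115
print("bar x",np.median(bx[sel]),bx.min(),"y",by[sel].min(),by[sel].max(),by[sel].mean(),sel.sum())
print("bar",b[sel].mean(0))
print("bar line",cv2.fitLine((b[sel]*1000).astype(np.float32),cv2.DIST_L2,0,.01,.01).ravel())
print(proj("top",np.array([0,0,0])))
E
python3 m.py
```

```text
plate ((444.29205322265625, 87.3178482055664), (224.02040100097656, 188.39749145507812), 8.457866668701172) [0.44223105 0.08893802]
X [ 0.14708208 -0.98912429] Y [0.98912429 0.14708208]
bar x -0.12667000458833313 -0.13230602056035926 y -0.040226681348613645 0.03934475930093526 -0.0006238222085422011 127
bar [0.4250875  0.21222678]
bar line [9.8879200e-01 1.4929943e-01 4.2508749e+02 2.1222678e+02]
[378.37525459 373.13258568]
```

Plate and bar sizes match what's given: 224 mm wide and an 80 mm bar, 126.7 mm from the centre. The box centre is about (0.444, 0.087) and its X axis is (0.148, -0.989). Next I move above the handle.

Request:
play_rows([
  {"gripper": 0.034,"offset": [0,0,0],"rotation": [0,0,-8.5]},
  {"gripper": 0.034,"offset": [0,0,0],"rotation": [0,0,-8.5]},
  {"gripper": 0.034,"offset": [0,0,0],"rotation": [0,0,-8.5]},
  {"gripper": 0.034,"offset": [0,0,0],"rotation": [0,0,-1.4]},
  {"gripper": 0.034,"offset": [-0.015,-0.045,0],"rotation": [0,0,0]},
  {"gripper": 0.034,"offset": [-0.015,-0.045,0],"rotation": [0,0,0]},
  {"gripper": 0.034,"offset": [-0.015,-0.045,0],"rotation": [0,0,0]},
  {"gripper": 0.034,"offset": [-0.015,-0.045,0],"rotation": [0,0,0]},
  {"gripper": 0.034,"offset": [-0.015,-0.045,0],"rotation": [0,0,0]},
  {"gripper": 0.034,"offset": [-0.015,-0.045,0],"rotation": [0,0,0]},
  {"gripper": 0.034,"offset": [-0.015,-0.045,0],"rotation": [0,0,0]},
  {"gripper": 0.034,"offset": [-0.015,-0.045,0],"rotation": [0,0,0]},
])

```text
t: 1.3
position: [0.3855, 0.3001, 0.2563]
orientation: [0.0, -0.072, 0.997, 0.0]
wrist_force: [0.8, -0.1, 0.6]
opening: 0.034
grasp_force: 0.0
```

```bash
cat >> h.py <<'E'
O=np.array([.4440,.0873,0]);X=np.array([.1475,-.9891,0]);X/=np.linalg.norm(X);Z=np.array([0,0,1.]);Y=np.cross(Z,X)
def box(x,y,z):return O+x*X+y*Y+z*Z
def tool():
    s=observe();q=s["orientation"];return np.array(s["position"]),Rn.from_quat([q[1],q[2],q[3],q[0]]).as_matrix(),s
def todo(target,Rt=None):
    "offset in tool frame to reach world TCP target; rotation vector left to Rt"
    p,R,s=tool();print("t",round(s["t"],2),"p",p.round(4),"box",[round(float((p-O)@a),4) for a in(X,Y,Z)],"open",round(s["opening"],4),"gf",round(s["grasp_force"],1),"F",np.round(s["wrist_force"],1))
    print("offset",(R.T@(target-p)).round(4))
    if Rt is not None: print("rot deg",np.rad2deg(Rn.from_matrix(R.T@Rt).as_rotvec()).round(2))
    print("q",np.round(s["q"],2))
Rlid=np.column_stack([-Y,-X,-Z])   # closes along box x, down
Rrod=np.column_stack([-X,Y,-Z])    # closes along box y, down
def bar(th):return box(.09,0,.13)-X*(.216*np.cos(th)-.004*np.sin(th))+Z*(.216*np.sin(th)+.004*np.cos(th))
E
python3 -c "
from h import *
todo(bar(0)+np.array([0,0,.009]),Rlid)"
```

```text
t 1.3 p [0.3855 0.3001 0.2563] box [-0.2191, -0.0265, 0.2563] open 0.034 gf 0.0 F [ 0.8 -0.1  0.6]
offset [-0.0268 -0.0931  0.1133]
rot deg [ 0.01  0.02 -0.23]
q [ 0.61 -0.3   1.83 -0.    1.61 -1.11]
```

Request:
play_rows([
  {"gripper": 0.034,"offset": [-0.0135,-0.046,0],"rotation": [0,0,0]},
  {"gripper": 0.034,"offset": [-0.0135,-0.047,0],"rotation": [0,0,0]},
  {"gripper": 0.034,"offset": [0,0,0.03],"rotation": [0,0,0]},
  {"gripper": 0.034,"offset": [0,0,0.03],"rotation": [0,0,0]},
  {"gripper": 0.034,"offset": [0,0,0.02],"rotation": [0,0,0]},
  {"gripper": 0.034,"offset": [0,0,0.018],"rotation": [0,0,0]},
  {"gripper": 0.034,"offset": [0,0,0.015],"rotation": [0,0,0]},
  {"gripper": 0.034,"offset": [0,0,0],"rotation": [0,0,0]},
])

```text
t: 2.1
position: [0.4248, 0.2136, 0.1414]
orientation: [-0.001, -0.073, 0.997, -0.0]
wrist_force: [-0.1, -1.0, 0.2]
opening: 0.0339
grasp_force: 0.0
```

```bash
python3 -c "
from h import *
todo(bar(0)+np.array([0,0,.009]),Rlid)
im,d=get_image('top');cv2.imwrite('pics/t1.png',cv2.resize(im[120:280,190:450],None,fx=3,fy=3))"
```

```text
t 2.1 p [0.4248 0.2136 0.1414] box [-0.1278, -0.0003, 0.1414] open 0.0339 gf 0.0 F [-0.1 -1.   0.2]
offset [-0.0003 -0.0018 -0.0016]
rot deg [-0.04 -0.16 -0.13]
q [ 0.41 -0.28  2.   -0.    1.42 -1.3 ]
```

View pics/t1.png

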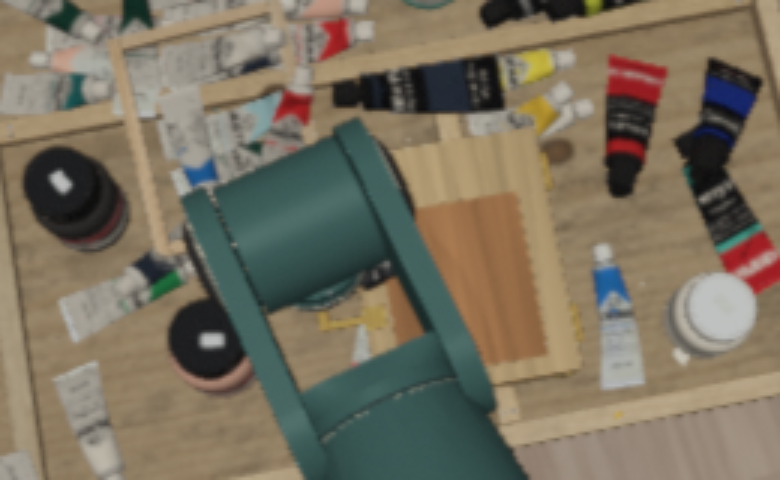

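The picture shows the fork-type wrist over the handle, with the bar centred between the fingers at about (350,322) in the crop. Next I grip and work out the arc.

Request:
play_rows([
  {"gripper": 0.0,"offset": [0,-0.002,0],"rotation": [0,0,0]},
  {"gripper": 0.0,"offset": [0,0,0],"rotation": [0,0,0]},
  {"gripper": 0.0,"offset": [0,0,0],"rotation": [0,0,0]},
  {"gripper": 0.0,"offset": [0,0,0],"rotation": [0,0,0]},
  {"gripper": 0.0,"offset": [0,0,0],"rotation": [0,0,0]},
])

```text
t: 2.65
position: [0.4258, 0.2146, 0.1448]
orientation: [0.001, -0.074, 0.997, 0.003]
wrist_force: [-3.3, 27.2, -1.2]
opening: 0.0075
grasp_force: 58.6
```

```bash
python3 -c "
from h import *
todo(bar(0)+np.array([0,0,.009]),Rlid)
for i in range(1,21):
    d=bar(i*.0875)-bar((i-1)*.0875);print(i,(Rlid.T@d).round(4)[1:],end=' ')
im,d=get_image('top');P=cloud('top',d)
m=(P[...,2]>.16)&(P[...,2]<.6);u=np.zeros_like(m);u[155:230,250:330]=1
q=P[m&u];print();print('wrist top',np.percentile(q[:,2],[5,50,99]))
"
```

```text
t 2.65 p [0.4258 0.2146 0.1448] box [-0.1286, 0.0008, 0.1448] open 0.0075 gf 58.6 F [-3.3 27.2 -1.2]
offset [ 0.0008 -0.0026  0.0018]
rot deg [0.38 0.12 0.02]
q [ 0.41 -0.28  2.    0.01  1.42 -1.31]
1 [-0.0012 -0.0189] 2 [-0.0028 -0.0187] 3 [-0.0044 -0.0184] 4 [-0.006  -0.0179] 5 [-0.0076 -0.0173] 6 [-0.0091 -0.0166] 7 [-0.0105 -0.0157] 8 [-0.0118 -0.0148] 9 [-0.013  -0.0137] 10 [-0.0142 -0.0125] 11 [-0.0152 -0.0112] 12 [-0.0161 -0.0098] 13 [-0.0169 -0.0084] 14 [-0.0176 -0.0069] 15 [-0.0181 -0.0053] 16 [-0.0185 -0.0037] 17 [-0.0188 -0.002 ] 18 [-0.0189 -0.0004] 19 [-0.0189  0.0013] 20 [-0.0187  0.0029] 
wrist top [0.37864459 0.45372786 0.47127627]
```

Request:
play_rows([
  {"gripper": 0.0,"offset": [0,0.003,-0.004],"rotation": [0,0,0]},
  {"gripper": 0.0,"offset": [0,-0.001,-0.015],"rotation": [0,0,0]},
  {"gripper": 0.0,"offset": [0,-0.003,-0.0187],"rotation": [0,0,0]},
  {"gripper": 0.0,"offset": [0,-0.0044,-0.0184],"rotation": [0,0,0]},
  {"gripper": 0.0,"offset": [0,-0.006,-0.0179],"rotation": [0,0,0]},
  {"gripper": 0.0,"offset": [0,-0.0076,-0.0173],"rotation": [0,0,0]},
  {"gripper": 0.0,"offset": [0,-0.0091,-0.0166],"rotation": [0,0,0]},
  {"gripper": 0.0,"offset": [0,-0.0105,-0.0157],"rotation": [0,0,0]},
  {"gripper": 0.0,"offset": [0,-0.0118,-0.0148],"rotation": [0,0,0]},
  {"gripper": 0.0,"offset": [0,-0.013,-0.0137],"rotation": [0,0,0]},
  {"gripper": 0.0,"offset": [0,-0.0142,-0.0125],"rotation": [0,0,0]},
])

```text
t: 3.8
position: [0.4374, 0.1363, 0.3115]
orientation: [0.002, -0.075, 0.997, 0.002]
wrist_force: [-0.9, 16.6, 15.6]
opening: 0.0073
grasp_force: 58.9
```

```bash
sed -i 's/^O=.*;X=np.array(\[.1475/O=np.array([.4437,.0895,0]);X=np.array([.1475/' h.py; python3 -c "
from h import *
for th in (.8,.875): todo(bar(th)+np.array([0,0,.009]),Rlid)"
```

```text
t 3.8 p [0.4374 0.1363 0.3115] box [-0.0473, 0.0007, 0.3115] open 0.0073 gf 58.9 F [-0.9 16.6 15.6]
offset [0.0007 0.0103 0.0148]
rot deg [0.25 0.27 0.07]
q [ 0.24 -0.38  1.8   0.    1.71 -1.48]
t 3.8 p [0.4374 0.1363 0.3115] box [-0.0473, 0.0007, 0.3115] open 0.0073 gf 58.9 F [-0.9 16.6 15.6]
offset [ 0.0007 -0.0019  0.0042]
rot deg [0.25 0.27 0.07]
q [ 0.24 -0.38  1.8   0.    1.71 -1.48]
```

Request:
play_rows([
  {"gripper": 0.0,"offset": [0,-0.0132,-0.0132],"rotation": [0,0,0]},
  {"gripper": 0.0,"offset": [0,-0.0145,-0.0115],"rotation": [0,0,0]},
  {"gripper": 0.0,"offset": [0,-0.016,-0.0095],"rotation": [0,0,0]},
  {"gripper": 0.0,"offset": [0,-0.0176,-0.0069],"rotation": [0,0,0]},
  {"gripper": 0.0,"offset": [0,-0.0181,-0.0053],"rotation": [0,0,0]},
  {"gripper": 0.0,"offset": [0,-0.0185,-0.0037],"rotation": [0,0,0]},
  {"gripper": 0.0,"offset": [0,-0.0188,-0.002],"rotation": [0,0,0]},
])

```text
t: 4.5
position: [0.4545, 0.0191, 0.3619]
orientation: [0.001, -0.074, 0.997, 0.0]
wrist_force: [-1.2, 0.4, -7.9]
opening: 0.0074
grasp_force: 60.0
```

```bash
python3 -c "
from h import *
for th in (1.45,1.75): todo(bar(th)+np.array([0,0,.009]),Rlid)"
```

```text
t 4.5 p [0.4545 0.0191 0.3619] box [0.0712, 0.0003, 0.3619] open 0.0074 gf 60.0 F [-1.2  0.4 -7.9]
offset [0.0003 0.0033 0.008 ]
rot deg [ 0.    0.13 -0.03]
q [-0.01 -0.38  1.72  0.    1.8  -1.73]
t 4.5 p [0.4545 0.0191 0.3619] box [0.0712, 0.0003, 0.3619] open 0.0074 gf 60.0 F [-1.2  0.4 -7.9]
offset [ 0.0003 -0.0612  0.011 ]
rot deg [ 0.    0.13 -0.03]
q [-0.01 -0.38  1.72  0.    1.8  -1.73]
```

Request:
play_rows([
  {"gripper": 0.0,"offset": [0,-0.0155,0.001],"rotation": [0,0,0]},
  {"gripper": 0.0,"offset": [0,-0.0155,0.0015],"rotation": [0,0,0]},
  {"gripper": 0.0,"offset": [0,-0.015,0.0015],"rotation": [0,0,0]},
  {"gripper": 0.0,"offset": [0,-0.01,0.0015],"rotation": [0,0,0]},
  {"gripper": 0.0,"offset": [0,-0.004,0.001],"rotation": [0,0,0]},
  {"gripper": 0.0,"offset": [0,0,0],"rotation": [0,0,0]},
  {"gripper": 0.0,"offset": [0,0,0],"rotation": [0,0,0]},
])

```text
t: 5.2
position: [0.4638, -0.0404, 0.3567]
orientation: [0.003, -0.073, 0.997, -0.001]
wrist_force: [3.5, -3.1, 17.3]
opening: 0.0072
grasp_force: 64.5
```

```bash
python3 -c "
from h import *
for th in (1.7,1.75): todo(bar(th)+np.array([0,0,.009]),Rlid)"
```

```text
t 5.2 p [ 0.4638 -0.0404  0.3567] box [0.1315, 0.0007, 0.3567] open 0.0072 gf 64.5 F [ 3.5 -3.1 17.3]
offset [0.0007 0.0097 0.0039]
rot deg [-0.15  0.3  -0.12]
q [-0.14 -0.36  1.71 -0.    1.78 -1.86]
t 5.2 p [ 0.4638 -0.0404  0.3567] box [0.1315, 0.0007, 0.3567] open 0.0072 gf 64.5 F [ 3.5 -3.1 17.3]
offset [ 0.0007 -0.001   0.0058]
rot deg [-0.15  0.3  -0.12]
q [-0.14 -0.36  1.71 -0.    1.78 -1.86]
```

Request:
play_rows([
  {"gripper": 0.03,"offset": [0,0,0],"rotation": [0,0,0]},
  {"gripper": 0.03,"offset": [0,0,0],"rotation": [0,0,0]},
  {"gripper": 0.03,"offset": [0,0,-0.02],"rotation": [0,0,0]},
  {"gripper": 0.03,"offset": [0,0,-0.03],"rotation": [0,0,0]},
  {"gripper": 0.03,"offset": [0,0.02,-0.03],"rotation": [0,0,0]},
  {"gripper": 0.03,"offset": [0,0.04,0],"rotation": [0,0,0]},
  {"gripper": 0.03,"offset": [0,0.04,0],"rotation": [0,0,0]},
  {"gripper": 0.03,"offset": [0,0.04,0],"rotation": [0,0,8.5]},
  {"gripper": 0.03,"offset": [0,0.03,0],"rotation": [0,0,8.5]},
  {"gripper": 0.03,"offset": [0,0,0],"rotation": [0,0,8.5]},
  {"gripper": 0.03,"offset": [0,0,0],"rotation": [0,0,8.5]},
  {"gripper": 0.03,"offset": [0,0,0],"rotation": [0,0,8.5]},
])

```text
t: 6.4
position: [0.4427, 0.1264, 0.4335]
orientation: [-0.0, 0.29, 0.957, -0.0]
wrist_force: [0.0, 0.1, -1.3]
opening: 0.0297
grasp_force: 0.0
```

Request:
play_rows([
  {"gripper": 0.07,"offset": [0,0,0],"rotation": [0,0,8.5]},
  {"gripper": 0.07,"offset": [0,0,0],"rotation": [0,0,8.5]},
  {"gripper": 0.07,"offset": [0,0,0],"rotation": [0,0,8.5]},
  {"gripper": 0.07,"offset": [0,0,0],"rotation": [0,0,8.5]},
  {"gripper": 0.07,"offset": [0,0,0],"rotation": [0,0,8.5]},
  {"gripper": 0.07,"offset": [0,0,0],"rotation": [0,0,5]},
  {"gripper": 0.07,"offset": [0,0,0],"rotation": [0,-7,0]},
  {"gripper": 0.07,"offset": [0,0,0],"rotation": [0,-7,0]},
  {"gripper": 0.07,"offset": [0,0,0],"rotation": [0,-6,0]},
  {"gripper": 0.07,"offset": [0,0,0],"rotation": [0,0,0]},
])

```text
t: 7.4
position: [0.4427, 0.1273, 0.4327]
orientation: [0.133, 0.638, 0.75, -0.114]
wrist_force: [0.8, 0.7, -0.0]
opening: 0.0698
grasp_force: 0.0
```

```bash
cat >> h.py <<'E'
Rt=Rrod@Rn.from_euler('y',-20,degrees=True).as_matrix()
E
python3 -c "
from h import *
todo(box(.042,-.035,.2),Rt)
for n in('top','scene'):
    im,d=get_image(n);np.savez(n+'2.npz',im=im,d=d)
    c=im[130:260,260:420] if n=='top' else im[130:300,190:430]
    cv2.imwrite('pics/%s2.png'%n,cv2.resize(c,None,fx=3,fy=3,interpolation=cv2.INTER_CUBIC))
"
```

```text
t 7.4 p [0.4427 0.1273 0.4327] box [-0.0375, 0.0045, 0.4327] open 0.0698 gf 0.0 F [ 0.8  0.7 -0. ]
offset [ 0.006  -0.0401  0.2457]
rot deg [0.15 0.15 0.71]
q [ 0.42 -0.3   1.57 -0.36  1.94  0.13]
```

View pics/top2.png

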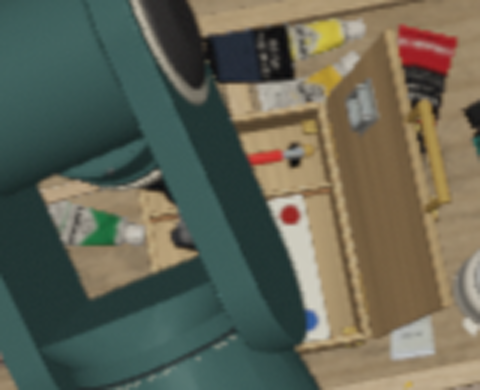

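View pics/scene2.png

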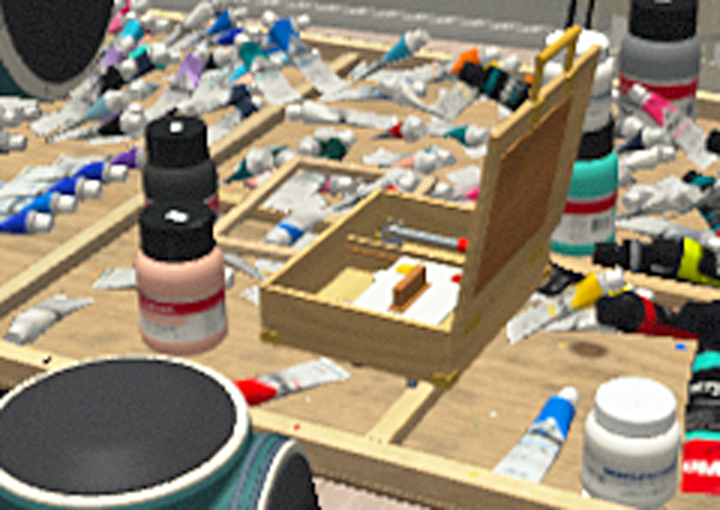

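Lid is open at roughly 1.7 rad and staying there. In the scene crop the cover's grip is at (409,287), i.e. full frame about (326,226). In the top crop the red sleeve is at (266,157) and the ball at about (305,152). I'll measure both.

```bash
python3 -c "
from h import *
def bx(p):return [round(float((p-O)@a),4) for a in(X,Y,Z)]
f=np.load('scene2.npz');im=f['im'].astype(int);P=cloud('scene',f['d'])
b,g,r=[im[...,i] for i in range(3)]
W=np.zeros(b.shape,bool);W[215:236,316:338]=1
m=((r-b>40)&(r<190)&W).astype(np.uint8)
n,l,st,ce=cv2.connectedComponentsWithStats(m)
for i in range(1,n):
  if st[i,4]>8:
    q=P[l==i];q=q[q[:,2]>.08]
    qb=(q-O)@np.column_stack([X,Y,Z]);print(st[i],ce[i],'med',np.median(qb,0).round(4),np.percentile(qb,5,axis=0).round(3),np.percentile(qb,95,axis=0).round(3)); print(bx(back('scene',*ce[i],z=.117)))
for name,w in(('scene',(200,220,335,350)),('top',(175,190,338,362))):
  f=np.load(name+'2.npz');im=f['im'].astype(int);b,g,r=[im[...,i] for i in range(3)]
  W=np.zeros(b.shape,bool);W[w[0]:w[1],w[2]:w[3]]=1
  m=(r-g>60)&(r-b>60)&W;v,u=np.nonzero(m);print(name,len(u),u.mean(),v.mean(),u.min(),u.max(),bx(back(name,u.mean(),v.mean(),z=.110)), np.median((cloud(name,f['d'])[m]-O)@np.column_stack([X,Y,Z]),0))
"
```

```text
[316 215   8   5  27] [318.51851852 216.51851852] med [-0.0436  0.0352  0.0992] [-0.05   0.03   0.089] [-0.03   0.039  0.106]
[-0.0247, 0.003, 0.117]
[326 215  12   3  17] [332.29411765 215.76470588] med [-0.0015  0.0366  0.1089] [-0.018  0.034  0.106] [0.012 0.041 0.111]
[0.0067, 0.0228, 0.117]
[320 219  13  15  81] [325.91358025 226.67901235] med [ 0.0196 -0.0417  0.1176] [ 0.013 -0.059  0.108] [ 0.021 -0.012  0.128]
[0.0185, -0.0393, 0.117]
scene 19 343.8421052631579 210.8421052631579 342 346 [0.0166, 0.0751, 0.11] [0.01773075 0.06921464 0.11126619]
top 43 348.1162790697674 182.0 343 353 [0.0299, 0.0717, 0.11] [0.0292989  0.07118275 0.11316967]
```

```bash
python3 -c "
from h import *
f=np.load('top2.npz');im=f['im'].astype(int)
for v in (205,212,218,225):
  print(v,[(u,tuple(im[v,u])) for u in range(358,382,2)][:12])
  for u in range(350,385):
    pass
B=np.column_stack([X,Y,Z])
w=(im.min(-1)>150)&(im.max(-1)-im.min(-1)<45)
for v in range(200,236,5):
  u=np.nonzero(w[v,345:380])[0]
  if len(u): p=back('top',345+u.max()+.5,v,z=.106);print(v,345+u.max(),((p-O)@B).round(4))
" | grep -v '(' ; python3 -c "
from h import *
f=np.load('scene2.npz');im=f['im'].astype(int);B=np.column_stack([X,Y,Z])
w=(im.min(-1)>170)&(im.max(-1)-im.min(-1)<30)
for v in range(219,236,3):
  u=np.nonzero(w[v,300:350])[0]
  if len(u):print(v,300+u.min(),((back('scene',300+u.min()-.5,v,z=.106)-O)@B).round(4))"
```

```text
200 361 [0.0571 0.0164 0.106 ]
205 362 [0.0571 0.0022 0.106 ]
210 363 [ 0.0572 -0.0119  0.106 ]
215 364 [ 0.0572 -0.026   0.106 ]
220 365 [ 0.0573 -0.04    0.106 ]
225 366 [ 0.0573 -0.0539  0.106 ]
230 367 [ 0.0574 -0.0678  0.106 ]
235 368 [ 0.0574 -0.0816  0.106 ]
219 320 [-0.0255  0.01    0.106 ]
222 315 [-0.0298 -0.011   0.106 ]
225 313 [-0.0267 -0.0282  0.106 ]
228 310 [-0.0261 -0.0462  0.106 ]
231 308 [-0.0232 -0.0626  0.106 ]
234 324 [ 0.0212 -0.0588  0.106 ]
```

The top view puts the cover's right edge at x = 57 mm and the scene view puts its left edge at -26 mm, so its width is right and its centre is at +16 mm (joint about 0.026). The grip bar at (16,-35) agrees with that.

```bash
python3 -c "
from h import *
todo(box(.0095,-.035,.2),Rt)
print((Rt.T@(Z*-.064)).round(4),(Rt.T@(-X*.058)).round(4))"
```

```text
t 7.5 p [0.4428 0.1266 0.4334] box [-0.0368, 0.0046, 0.4334] open 0.0702 gf 0.0 F [-0.5 -0.6  0.5]
offset [ 0.0361 -0.04    0.2351]
rot deg [ 0.19 -0.14  0.62]
q [ 0.41 -0.3   1.57 -0.36  1.94  0.13]
[0.0219 0.     0.0601] [ 0.0545 -0.     -0.0198]
```

Request:
play_rows([
  {"gripper": 0.07,"offset": [0.006,-0.006,0.039],"rotation": [0,0,0.6]},
  {"gripper": 0.07,"offset": [0.006,-0.007,0.039],"rotation": [0,0,0]},
  {"gripper": 0.07,"offset": [0.006,-0.007,0.039],"rotation": [0,0,0]},
  {"gripper": 0.07,"offset": [0.006,-0.007,0.039],"rotation": [0,0,0]},
  {"gripper": 0.07,"offset": [0.006,-0.007,0.039],"rotation": [0,0,0]},
  {"gripper": 0.07,"offset": [0.006,-0.006,0.04],"rotation": [0,0,0]},
  {"gripper": 0.07,"offset": [0,0,0],"rotation": [0,0,0]},
  {"gripper": 0.07,"offset": [0.007,0,0.02],"rotation": [0,0,0]},
  {"gripper": 0.07,"offset": [0.007,0,0.02],"rotation": [0,0,0]},
  {"gripper": 0.07,"offset": [0,0,0],"rotation": [0,0,0]},
])

```text
t: 8.5
position: [0.4113, 0.0736, 0.1579]
orientation: [0.132, 0.644, 0.746, -0.112]
wrist_force: [0.6, -0.2, 0.5]
opening: 0.07
grasp_force: 0.0
```

```bash
python3 -c "
from h import *
todo(box(.0095,-.035,.136),Rt)"
```

```text
t 8.5 p [0.4113 0.0736 0.1579] box [0.0109, -0.0344, 0.1579] open 0.07 gf 0.0 F [ 0.6 -0.2  0.5]
offset [ 0.0088 -0.0007  0.0201]
rot deg [ 0.11 -0.07 -0.1 ]
q [ 0.33 -0.4   2.09 -0.34  1.52  0.21]
```

Next I descend, close on the bar ends, and slide 58 mm along -X.

Request:
play_rows([
  {"gripper": 0.07,"offset": [0.005,0,0.01],"rotation": [0,0,0]},
  {"gripper": 0.07,"offset": [0.004,0,0.01],"rotation": [0,0,0]},
  {"gripper": 0.03,"offset": [0,0,0],"rotation": [0,0,0]},
  {"gripper": 0.03,"offset": [0,0,0],"rotation": [0,0,0]},
  {"gripper": 0.03,"offset": [0,0,0],"rotation": [0,0,0]},
  {"gripper": 0.03,"offset": [0,0,0],"rotation": [0,0,0]},
])

```text
t: 9.1
position: [0.4126, 0.0758, 0.137]
orientation: [0.134, 0.643, 0.746, -0.11]
wrist_force: [18.0, 2.3, -5.8]
opening: 0.0477
grasp_force: 64.3
```

```bash
python3 -c "
from h import *
todo(box(.0095-.058,-.035,.136),Rt)"
```

```text
t 9.1 p [0.4126 0.0758 0.137 ] box [0.009, -0.0328, 0.137] open 0.0477 gf 64.3 F [18.   2.3 -5.8]
offset [ 0.0544 -0.0021 -0.0187]
rot deg [ 0.47 -0.04 -0.06]
q [ 0.33 -0.38  2.11 -0.35  1.48  0.23]
```

Request:
play_rows([
  {"gripper": 0.03,"offset": [0.006,0.0015,-0.0022],"rotation": [0,0,0]},
  {"gripper": 0.03,"offset": [0.0095,0,-0.0035],"rotation": [0,0,0]},
  {"gripper": 0.03,"offset": [0.0095,0,-0.0035],"rotation": [0,0,0]},
  {"gripper": 0.03,"offset": [0.0095,0,-0.0035],"rotation": [0,0,0]},
  {"gripper": 0.03,"offset": [0.0095,0,-0.0035],"rotation": [0,0,0]},
  {"gripper": 0.03,"offset": [0.0075,0,-0.0026],"rotation": [0,0,0]},
  {"gripper": 0.03,"offset": [0.003,0,-0.001],"rotation": [0,0,0]},
  {"gripper": 0.03,"offset": [0,0,0],"rotation": [0,0,0]},
  {"gripper": 0.03,"offset": [0,0,0],"rotation": [0,0,0]},
])

```text
t: 10.0
position: [0.4042, 0.1339, 0.1368]
orientation: [0.133, 0.643, 0.746, -0.111]
wrist_force: [3.9, 1.7, 8.1]
opening: 0.0482
grasp_force: 65.9
```

```bash
python3 -c "
from h import *
todo(box(.0095-.058,-.035,.136),Rt)"
```

```text
t 10.0 p [0.4042 0.1339 0.1368] box [-0.0497, -0.0325, 0.1368] open 0.0482 gf 65.9 F [3.9 1.7 8.1]
offset [-0.0009 -0.0025  0.0012]
rot deg [ 0.29 -0.02 -0.03]
q [ 0.46 -0.33  2.07 -0.33  1.51  0.35]
```

Request:
play_rows([
  {"gripper": 0.03,"offset": [0.0019,0,-0.0007],"rotation": [0,0,0]},
  {"gripper": 0.03,"offset": [0.0019,0,-0.0007],"rotation": [0,0,0]},
  {"gripper": 0.03,"offset": [0,0,0],"rotation": [0,0,0]},
])

```text
t: 10.3
position: [0.4041, 0.1347, 0.1367]
orientation: [0.136, 0.643, 0.745, -0.114]
wrist_force: [13.5, -36.0, 5.4]
opening: 0.0481
grasp_force: 64.4
```

```bash
python3 -c "
from h import *
todo(box(-.042,-.035,.2),Rt)"
```

```text
t 10.3 p [0.4041 0.1347 0.1367] box [-0.0505, -0.0325, 0.1367] open 0.0481 gf 64.4 F [ 13.5 -36.    5.4]
offset [-0.0301 -0.0022 -0.0563]
rot deg [ 0.23  0.48 -0.11]
q [ 0.47 -0.33  2.07 -0.34  1.51  0.36]
```

Force jumped to 36 N, so the cover is at its end stop. I'll back off, release, lift and go above the sleeve.

Request:
play_rows([
  {"gripper": 0.03,"offset": [-0.0035,0,0.0013],"rotation": [0,0,0]},
  {"gripper": 0.068,"offset": [0,0,0],"rotation": [0,0,0]},
  {"gripper": 0.068,"offset": [0,0,0],"rotation": [0,0,0]},
  {"gripper": 0.068,"offset": [0,0,0],"rotation": [0,0,0]},
  {"gripper": 0.068,"offset": [-0.007,0,-0.019],"rotation": [0,0,0]},
  {"gripper": 0.068,"offset": [-0.014,0,-0.038],"rotation": [0,0,0]},
  {"gripper": 0.026,"offset": [-0.014,0,-0.038],"rotation": [0,0,0]},
  {"gripper": 0.026,"offset": [0,0.035,0],"rotation": [0,0,0]},
  {"gripper": 0.026,"offset": [0,0.035,0],"rotation": [0,0,0]},
  {"gripper": 0.026,"offset": [0,0.034,0],"rotation": [0,0,0]},
  {"gripper": 0.026,"offset": [0,0,0],"rotation": [0,0,0]},
])

```text
t: 11.4
position: [0.5087, 0.1486, 0.2363]
orientation: [0.132, 0.643, 0.746, -0.113]
wrist_force: [-1.0, 0.7, 0.9]
opening: 0.0259
grasp_force: 0.0
```

```bash
sed -i 's/O=np.array(\[.4437,.0895/O=np.array([.4446,.0904/' h.py; python3 -c "
from h import *
todo(box(.027,.071,.18),Rt);todo(box(.027,.071,.1155),Rt)
im,d=get_image('scene');np.savez('scene3.npz',im=im,d=d);B=np.column_stack([X,Y,Z])
w=(im.min(-1)>170)&(im.astype(int).max(-1)-im.min(-1)<30);im=im.astype(int)
for v in range(219,236,3):
  u=np.nonzero(w[v,270:350])[0]
  if len(u):print(v,((back('scene',270+u.min()-.5,v,z=.106)-O)@B).round(4),((back('scene',270+u.max()+.5,v,z=.106)-O)@B).round(4))"
```

```text
t 11.4 p [0.5087 0.1486 0.2363] box [-0.0481, 0.072, 0.2363] open 0.0259 gf 0.0 F [-1.   0.7  0.9]
offset [-0.0513 -0.0011  0.0786]
rot deg [ 0.1   0.02 -0.04]
q [ 0.4  -0.15  1.76 -0.34  1.62  0.25]
t 11.4 p [0.5087 0.1486 0.2363] box [-0.0481, 0.072, 0.2363] open 0.0259 gf 0.0 F [-1.   0.7  0.9]
offset [-0.0292 -0.0012  0.1392]
rot deg [ 0.1   0.02 -0.04]
q [ 0.4  -0.15  1.76 -0.34  1.62  0.25]
219 [-0.1423 -0.0468  0.106 ] [-0.0004  0.0205  0.106 ]
222 [-0.1209 -0.0558  0.106 ] [-1.00e-04  1.70e-03  1.06e-01]
225 [-0.0833 -0.0566  0.106 ] [ 0.0003 -0.0168  0.106 ]
228 [-0.1153 -0.0901  0.106 ] [ 0.0006 -0.0348  0.106 ]
231 [-0.0248 -0.0647  0.106 ] [ 0.0009 -0.0525  0.106 ]
```

The cover's rear edge now reads x ≈ 0, so it is fully over the front well. Next I descend onto the sleeve.

Request:
play_rows([
  {"gripper": 0.026,"offset": [-0.025,-0.0005,0.03],"rotation": [0,0,0]},
  {"gripper": 0.026,"offset": [-0.026,-0.0006,0.0486],"rotation": [0,0,0]},
  {"gripper": 0.026,"offset": [0,0,0],"rotation": [0,0,0]},
  {"gripper": 0.026,"offset": [0.007,0,0.02],"rotation": [0,0,0]},
  {"gripper": 0.026,"offset": [0,0,0],"rotation": [0,0,0]},
])

```text
t: 11.95
position: [0.5148, 0.0776, 0.1616]
orientation: [0.132, 0.643, 0.746, -0.113]
wrist_force: [0.4, 0.1, 0.2]
opening: 0.0262
grasp_force: 0.0
```

```bash
python3 -c "
from h import *
todo(box(.027,.071,.1155),Rt)
im,d=get_image('top');cv2.imwrite('pics/t4.png',cv2.resize(im[130:260,260:420],None,fx=4,fy=4,interpolation=cv2.INTER_CUBIC))"
```

```text
t 11.95 p [0.5148 0.0776 0.1616] box [0.023, 0.0676, 0.1616] open 0.0262 gf 0.0 F [0.4 0.1 0.2]
offset [0.012  0.0034 0.0447]
rot deg [ 0.04 -0.   -0.01]
q [ 0.27 -0.15  1.89 -0.35  1.46  0.17]
```

View pics/t4.png

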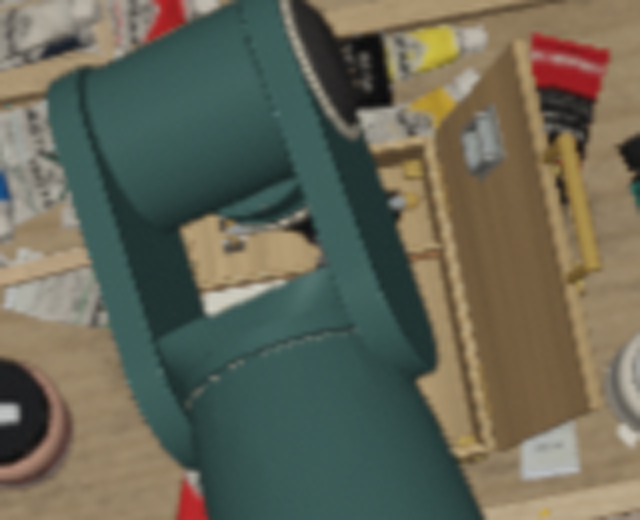

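The fork stays clear of the lid. The row was clipped about 3 mm sideways, so I correct that and finish the descent.

Request:
play_rows([
  {"gripper": 0.026,"offset": [0.0,0.0034,0],"rotation": [0,0,0]},
  {"gripper": 0.026,"offset": [0.004,0,0.014],"rotation": [0,0,0]},
  {"gripper": 0.026,"offset": [0.004,0,0.015],"rotation": [0,0,0]},
  {"gripper": 0.026,"offset": [0.004,0,0.0157],"rotation": [0,0,0]},
  {"gripper": 0.026,"offset": [0,0,0],"rotation": [0,0,0]},
  {"gripper": 0.026,"offset": [0,0,0],"rotation": [0,0,0]},
])

```text
t: 12.6
position: [0.5201, 0.074, 0.1161]
orientation: [0.132, 0.643, 0.746, -0.112]
wrist_force: [-3.6, 0.9, 2.1]
opening: 0.0259
grasp_force: 1.3
```

```bash
python3 -c "
from h import *
todo(box(.027,.071,.1155),Rt)
im,d=get_image('scene');cv2.imwrite('pics/s5.png',cv2.resize(im[170:260,270:400],None,fx=5,fy=5,interpolation=cv2.INTER_CUBIC))"
```

```text
t 12.6 p [0.5201 0.074  0.1161] box [0.0273, 0.0722, 0.1161] open 0.0259 gf 1.3 F [-3.6  0.9  2.1]
offset [ 0.0005 -0.0012  0.0004]
rot deg [ 0.13  0.   -0.03]
q [ 0.26 -0.11  1.93 -0.35  1.38  0.19]
```

View pics/s5.png

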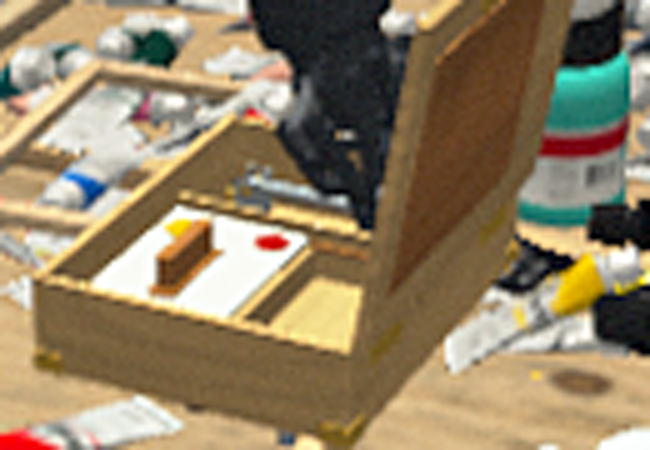

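Cover is over the front well, and the fingers straddle the rod with one side touching lightly (about 3.6 N). Closing now.

Request:
play_rows([
  {"gripper": 0.0,"offset": [0,-0.001,0],"rotation": [0,0,0]},
  {"gripper": 0.0,"offset": [0,0,0],"rotation": [0,0,0]},
  {"gripper": 0.0,"offset": [0,0,0],"rotation": [0,0,0]},
  {"gripper": 0.0,"offset": [0,0,0],"rotation": [0,0,0]},
  {"gripper": 0.0,"offset": [0,0,0],"rotation": [0,0,0]},
])

```text
t: 13.15
position: [0.5201, 0.074, 0.1172]
orientation: [0.133, 0.643, 0.746, -0.111]
wrist_force: [8.9, 0.1, -1.0]
opening: 0.0099
grasp_force: 58.4
```

```bash
python3 -c "
from h import *
todo(box(.027,.071,.1155),Rt)
g=lambda a:box(-.055+.085*np.cos(a),.071,.108+.085*np.sin(a))
for i in range(13):print(i+1,(Rt.T@(g(.08*i+.08)-g(.08*i))).round(4))"
```

```text
t 13.15 p [0.5201 0.074  0.1172] box [0.0273, 0.0722, 0.1172] open 0.0099 gf 58.4 F [ 8.9  0.1 -1. ]
offset [ 0.0009 -0.0013  0.0015]
rot deg [ 0.32 -0.   -0.06]
q [ 0.26 -0.11  1.93 -0.35  1.38  0.19]
1 [-0.0021 -0.     -0.0065]
2 [-0.0015  0.     -0.0066]
3 [-0.001   0.     -0.0067]
4 [-0.0005  0.     -0.0068]
5 [ 0.0001 -0.     -0.0068]
6 [ 0.0006  0.     -0.0068]
7 [ 0.0012 -0.     -0.0067]
8 [ 0.0017 -0.     -0.0066]
9 [ 0.0022 -0.     -0.0064]
10 [ 0.0027  0.     -0.0062]
11 [ 0.0032 -0.     -0.006 ]
12 [ 0.0037  0.     -0.0057]
13 [ 0.0041  0.     -0.0054]
```

Opening reads 9.9 mm, so the 12 mm sleeve is held. Swinging it up to about 0.88.

Request:
play_rows([
  {"gripper": 0.0,"offset": [-0.002,0.001,-0.0065],"rotation": [0,0,0]},
  {"gripper": 0.0,"offset": [-0.0015,0,-0.0066],"rotation": [0,0,0]},
  {"gripper": 0.0,"offset": [-0.001,0,-0.0067],"rotation": [0,0,0]},
  {"gripper": 0.0,"offset": [-0.0005,0,-0.0068],"rotation": [0,0,0]},
  {"gripper": 0.0,"offset": [0,0,-0.0068],"rotation": [0,0,0]},
  {"gripper": 0.0,"offset": [0.0006,0,-0.0068],"rotation": [0,0,0]},
  {"gripper": 0.0,"offset": [0.0012,0,-0.0067],"rotation": [0,0,0]},
  {"gripper": 0.0,"offset": [0.0017,0,-0.0066],"rotation": [0,0,0]},
  {"gripper": 0.0,"offset": [0.0022,0,-0.0064],"rotation": [0,0,0]},
  {"gripper": 0.0,"offset": [0.0027,0,-0.0062],"rotation": [0,0,0]},
  {"gripper": 0.0,"offset": [0.0032,0,-0.006],"rotation": [0,0,0]},
])

```text
t: 14.25
position: [0.5154, 0.1055, 0.1824]
orientation: [0.132, 0.643, 0.746, -0.112]
wrist_force: [-0.6, 0.0, 0.8]
opening: 0.0005
grasp_force: 0.0
```

```bash
python3 -c "
from h import *
todo(box(-.055+.085*.616-.003,.071,.108+.085*.788+.0085),Rt)"
```

```text
t 14.25 p [0.5154 0.1055 0.1824] box [-0.0045, 0.0722, 0.1824] open 0.0005 gf 0.0 F [-0.6  0.   0.8]
offset [ 0.0007 -0.0012 -0.0014]
rot deg [ 0.2  -0.09 -0.01]
q [ 0.32 -0.15  1.85 -0.34  1.5   0.21]
```

The grip slipped off (opening 0), so I locate the sleeve numerically.

```bash
cat > red.py <<'E'
from h import *
B=np.column_stack([X,Y,Z])
for name in('scene','top'):
  im,d=get_image(name);P=(cloud(name,d)-O)@B;i=im.astype(int)
  m=(i[...,2]-i[...,1]>60)&(i[...,2]-i[...,0]>50)&(abs(P[...,0])<.09)&(P[...,1]>.05)&(P[...,1]<.1)&(P[...,2]>.09)&(P[...,2]<.26)
  v,u=np.nonzero(m)
  if len(u):q=P[m];print(name,len(u),u.mean().round(1),v.mean().round(1),np.median(q,0).round(4),q.min(0).round(3),q.max(0).round(3))
  # grey rod / any points in the lane above z .1 around y=71
  m=(abs(P[...,0])<.08)&(abs(P[...,1]-.071)<.012)&(P[...,2]>.1)&(P[...,2]<.26)
  q=P[m];print(name,'pts',len(q))
  for a in range(-8,8):
    s=q[(q[:,0]>=a*.01)&(q[:,0]<a*.01+.01)]
    if len(s):print(a*10,len(s),np.percentile(s[:,2],[10,50,90]).round(3),end=' | ')
  print()
E
python3 red.py
```

```text
scene 39 343.1 196.3 [0.0168 0.0676 0.1571] [0.003 0.06  0.148] [0.032 0.074 0.166]
scene pts 347
-70 5 [0.103 0.107 0.112] | -60 23 [0.103 0.11  0.113] | -50 15 [0.105 0.113 0.118] | -40 9 [0.119 0.122 0.125] | -30 19 [0.126 0.13  0.224] | -20 44 [0.136 0.245 0.257] | -10 107 [0.157 0.21  0.239] | 0 76 [0.151 0.179 0.198] | 10 27 [0.15  0.159 0.171] | 20 18 [0.155 0.161 0.166] | 30 4 [0.161 0.165 0.169] | 
top 8 347.8 177.5 [0.0267 0.0699 0.1649] [0.024 0.066 0.162] [0.029 0.075 0.17 ]
top pts 105
-70 4 [0.101 0.109 0.115] | -60 20 [0.107 0.111 0.115] | -50 12 [0.109 0.118 0.121] | -40 1 [0.118 0.118 0.118] | 20 11 [0.162 0.165 0.168] | 30 12 [0.163 0.169 0.173] | 40 14 [0.171 0.176 0.18 ] | 50 25 [0.103 0.114 0.182] | 60 6 [0.102 0.106 0.118] |
```

The rod stands at about 0.595 rad: sleeve at (15,70,156), ball at about (45,176), both on the same line from the pivot. The pads' friction resisted the turning, so this time I'll turn the tool with the rod.

```bash
python3 -c "
from h import *
todo(box(.013,.0705,.1622),Rt)
p,R,s=tool()
def pose(a):
  r=Rt@Rn.from_euler('y',-(a-.595)).as_matrix()
  return box(-.055+.085*np.cos(a),.0705,.108+.085*np.sin(a))-.007*r[:,2],r
for i in range(8):
  a,b=.595+.05*i,.645+.05*i
  (p0,r0),(p1,r1)=pose(a),pose(b);print(round(b,3),(r0.T@(p1-p0)).round(4))"
```

```text
t 14.35 p [0.5156 0.105  0.1834] box [-0.004, 0.0724, 0.1834] open 0.0001 gf 0.0 F [-0.3 -0.9 -0. ]
offset [-0.0087 -0.002   0.0257]
rot deg [ 0.24 -0.   -0.03]
q [ 0.32 -0.15  1.85 -0.35  1.51  0.21]
0.645 [ 0.0015 -0.     -0.0041]
0.695 [ 0.0015 -0.     -0.0041]
0.745 [ 0.0015  0.     -0.0041]
0.795 [ 0.0015 -0.     -0.0041]
0.845 [ 0.0015  0.     -0.0041]
0.895 [ 0.0015  0.     -0.0041]
0.945 [ 0.0015  0.     -0.0041]
0.995 [ 0.0015 -0.     -0.0041]
```

Request:
play_rows([
  {"gripper": 0.036,"offset": [0,0,-0.015],"rotation": [0,0,0]},
  {"gripper": 0.036,"offset": [0,-0.002,-0.01],"rotation": [0,0,0]},
  {"gripper": 0.036,"offset": [-0.0087,0,0],"rotation": [0,0,0]},
  {"gripper": 0.036,"offset": [0,0,0],"rotation": [0,0,0]},
  {"gripper": 0.036,"offset": [0,0,0.02],"rotation": [0,0,0]},
  {"gripper": 0.036,"offset": [0,0,0.02],"rotation": [0,0,0]},
  {"gripper": 0.036,"offset": [0,0,0.011],"rotation": [0,0,0]},
  {"gripper": 0.0,"offset": [0,0,0],"rotation": [0,0,0]},
  {"gripper": 0.0,"offset": [0,0,0],"rotation": [0,0,0]},
  {"gripper": 0.0,"offset": [0,0,0],"rotation": [0,0,0]},
  {"gripper": 0.0,"offset": [0,0,0],"rotation": [0,0,0]},
  {"gripper": 0.0,"offset": [0,0,0],"rotation": [0,0,0]},
])

```text
t: 15.55
position: [0.5177, 0.0883, 0.1627]
orientation: [0.134, 0.643, 0.746, -0.11]
wrist_force: [13.5, 4.8, -5.2]
opening: 0.01
grasp_force: 58.4
```

```bash
python3 -c "
from h import *
todo(box(.013,.0705,.1622),Rt)"; python3 red.py
```

```text
t 15.55 p [0.5177 0.0883 0.1627] box [0.0129, 0.072, 0.1627] open 0.01 gf 58.4 F [13.5  4.8 -5.2]
offset [ 0.0001 -0.0015  0.0005]
rot deg [ 0.47 -0.06 -0.07]
q [ 0.29 -0.15  1.88 -0.35  1.46  0.19]
scene 14 346.2 193.7 [0.0258 0.0697 0.1656] [0.019 0.067 0.158] [0.031 0.084 0.168]
scene pts 294
-70 6 [0.101 0.108 0.113] | -60 17 [0.101 0.11  0.115] | -50 19 [0.103 0.114 0.117] | -40 11 [0.118 0.121 0.127] | -30 11 [0.125 0.129 0.134] | -20 12 [0.132 0.138 0.248] | -10 45 [0.143 0.243 0.252] | 0 54 [0.197 0.225 0.24 ] | 10 65 [0.167 0.186 0.213] | 20 50 [0.145 0.157 0.169] | 30 4 [0.163 0.168 0.17 ] | 
top pts 74
-70 4 [0.103 0.107 0.114] | -60 15 [0.106 0.113 0.116] | -50 9 [0.106 0.115 0.116] | -40 1 [0.119 0.119 0.119] | 30 3 [0.171 0.176 0.177] | 40 15 [0.175 0.183 0.186] | 50 20 [0.103 0.114 0.186] | 60 7 [0.102 0.11  0.116] |
```

Request:
play_rows([
  {"gripper": 0.0,"offset": [0.0015,0.0015,-0.0041],"rotation": [0,-2.87,0]},
  {"gripper": 0.0,"offset": [0.0015,0,-0.0041],"rotation": [0,-2.87,0]},
  {"gripper": 0.0,"offset": [0.0015,0,-0.0041],"rotation": [0,-2.87,0]},
  {"gripper": 0.0,"offset": [0.0015,0,-0.0041],"rotation": [0,-2.87,0]},
  {"gripper": 0.0,"offset": [0.0015,0,-0.0041],"rotation": [0,-2.87,0]},
  {"gripper": 0.0,"offset": [0.0015,0,-0.0041],"rotation": [0,-2.87,0]},
  {"gripper": 0.0,"offset": [0,0,0],"rotation": [0,0,0]},
])

```text
t: 16.35
position: [0.5153, 0.1074, 0.1802]
orientation: [0.244, 0.618, 0.718, -0.207]
wrist_force: [2.5, -2.8, 2.8]
opening: 0.0101
grasp_force: 59.3
```

```bash
python3 -c "
from h import *
todo(box(.013,.0705,.1622),Rt)"; python3 red.py
```

```text
t 16.35 p [0.5153 0.1074 0.1802] box [-0.0064, 0.0725, 0.1802] open 0.0101 gf 59.3 F [ 2.5 -2.8  2.8]
offset [-0.0045 -0.0021  0.026 ]
rot deg [ 0.3  17.34 -0.05]
q [ 0.45 -0.07  1.85 -0.62  1.58  0.36]
scene 11 339.5 185.3 [0.0065 0.0696 0.1863] [-0.002  0.066  0.183] [0.012 0.084 0.19 ]
scene pts 340
-70 7 [0.102 0.107 0.111] | -60 34 [0.103 0.112 0.258] | -50 41 [0.106 0.132 0.255] | -40 44 [0.132 0.238 0.248] | -30 47 [0.142 0.222 0.232] | -20 41 [0.156 0.206 0.219] | -10 42 [0.18  0.191 0.199] | 0 39 [0.161 0.178 0.188] | 10 30 [0.167 0.182 0.2  ] | 20 15 [0.202 0.206 0.21 ] | 
top 21 338.1 177.0 [0.0006 0.0715 0.1835] [-0.01   0.066  0.173] [0.009 0.076 0.191]
top pts 220
-40 31 [0.234 0.245 0.255] | -30 32 [0.2   0.231 0.24 ] | -20 31 [0.181 0.209 0.225] | -10 34 [0.177 0.193 0.204] | 0 34 [0.182 0.188 0.193] | 10 21 [0.175 0.197 0.205] | 20 14 [0.21  0.211 0.214] | 50 16 [0.101 0.106 0.118] | 60 7 [0.101 0.105 0.116] |
```

Request:
play_rows([
  {"gripper": 0.0,"offset": [0.0015,0,-0.0041],"rotation": [0,-2.87,0]},
  {"gripper": 0.0,"offset": [0.0015,0,-0.0041],"rotation": [0,-2.87,0]},
  {"gripper": 0.0,"offset": [0,0,0],"rotation": [0,0,0]},
  {"gripper": 0.0,"offset": [0,0,0],"rotation": [0,0,0]},
])

```text
t: 16.85
position: [0.5141, 0.1133, 0.1828]
orientation: [0.278, 0.608, 0.705, -0.238]
wrist_force: [13.7, -12.0, -13.1]
opening: 0.0096
grasp_force: 58.4
```

```bash
python3 -c "
from h import *
todo(box(.013,.0705,.1622),Rt)"; python3 red.py
```

```text
t 16.85 p [0.5141 0.1133 0.1828] box [-0.0124, 0.0721, 0.1828] open 0.0096 gf 58.4 F [ 13.7 -12.  -13.1]
offset [-0.0045 -0.0017  0.0324]
rot deg [ 0.18 22.94 -0.09]
q [ 0.49 -0.04  1.84 -0.7   1.63  0.41]
scene 15 338.9 185.2 [0.0041 0.0687 0.1864] [-0.004  0.066  0.181] [0.011 0.076 0.191]
scene pts 340
-80 2 [0.256 0.258 0.259] | -70 23 [0.108 0.253 0.257] | -60 44 [0.104 0.116 0.251] | -50 43 [0.108 0.23  0.244] | -40 43 [0.132 0.223 0.233] | -30 46 [0.145 0.208 0.222] | -20 35 [0.157 0.195 0.205] | -10 31 [0.162 0.188 0.193] | 0 43 [0.169 0.176 0.189] | 10 19 [0.188 0.199 0.208] | 20 11 [0.206 0.208 0.211] | 
top 19 337.2 177.3 [-0.002   0.071   0.1836] [-0.013  0.066  0.171] [0.007 0.075 0.198]
top pts 266
-60 19 [0.242 0.247 0.257] | -50 38 [0.231 0.238 0.251] | -40 34 [0.197 0.228 0.235] | -30 32 [0.191 0.211 0.226] | -20 29 [0.18  0.197 0.209] | -10 32 [0.179 0.187 0.196] | 0 32 [0.179 0.187 0.194] | 10 18 [0.187 0.202 0.211] | 20 10 [0.209 0.213 0.215] | 50 15 [0.101 0.11  0.116] | 60 7 [0.101 0.106 0.119] |
```

The force rise shows the stop is reached: ball top at 213 mm against 212.5 expected. Release and retreat along the tool.

Request:
play_rows([
  {"gripper": 0.036,"offset": [0,0,0],"rotation": [0,0,0]},
  {"gripper": 0.036,"offset": [0,0,0],"rotation": [0,0,0]},
  {"gripper": 0.036,"offset": [0,0,0],"rotation": [0,0,0]},
  {"gripper": 0.036,"offset": [0,0,-0.015],"rotation": [0,0,0]},
  {"gripper": 0.036,"offset": [0,0,-0.035],"rotation": [0,0,0]},
  {"gripper": 0.036,"offset": [0,0,-0.04],"rotation": [0,0,0]},
  {"gripper": 0.036,"offset": [-0.027,0,-0.029],"rotation": [0,0,0]},
  {"gripper": 0.036,"offset": [-0.027,0,-0.029],"rotation": [0,0,0]},
  {"gripper": 0.036,"offset": [-0.027,0,-0.029],"rotation": [0,0,0]},
  {"gripper": 0.036,"offset": [-0.027,0,-0.029],"rotation": [0,0,0]},
  {"gripper": 0.036,"offset": [0,0,0],"rotation": [0,8.5,0]},
  {"gripper": 0.036,"offset": [0,0,0],"rotation": [0,8.5,0]},
])

```text
t: 18.15
position: [0.5033, 0.1763, 0.4101]
orientation: [0.17, 0.636, 0.739, -0.142]
wrist_force: [-0.6, -0.1, -1.8]
opening: 0.0361
grasp_force: 0.0
```

```bash
python3 -c "
from h import *
todo(box(.013,.0705,.1622),Rrod)
f='x'
B=np.column_stack([X,Y,Z])
im,d=get_image('scene');P=(cloud('scene',d)-O)@B;i=im.astype(int)
# lid near edge / handle: brass bar points
m=(abs(P[...,1])<.05)&(P[...,0]>.05)&(P[...,0]<.2)&(P[...,2]>.32)&(P[...,2]<.37);q=P[m];print('handle',len(q),np.median(q,0),np.percentile(q,95,axis=0))
m=(abs(P[...,1])<.09)&(P[...,0]>.05)&(P[...,0]<.2)&(P[...,2]>.15)&(P[...,2]<.30);q=P[m];c=np.polyfit(q[:,2],q[:,0],1);print('lid',len(q),c,np.pi/2+np.arctan(c[0]),np.polyval(c,.13))
np.savez('scene6.npz',im=im,d=d)"; python3 red.py
```

```text
t 18.15 p [0.5033 0.1763 0.4101] box [-0.0763, 0.0708, 0.4101] open 0.0361 gf 0.0 F [-0.6 -0.1 -1.8]
offset [ 0.0265 -0.002   0.2621]
rot deg [ 0.37 25.58  0.09]
q [ 0.49 -0.13  1.48 -0.45  1.91  0.22]
handle 117 [ 0.13321842 -0.00996955  0.34210636] [0.13666617 0.03518492 0.34659604]
lid 1158 [0.17875057 0.07508159] 1.7476787866477617 0.09831916463326656
scene 38 336.8 188.1 [-1.000e-04  6.720e-02  1.784e-01] [-0.016  0.062  0.164] [0.011 0.072 0.192]
scene pts 160
-70 1 [0.109 0.109 0.109] | -60 23 [0.101 0.108 0.115] | -50 24 [0.102 0.117 0.125] | -40 11 [0.129 0.134 0.139] | -30 15 [0.14  0.146 0.152] | -20 15 [0.154 0.159 0.167] | -10 19 [0.164 0.173 0.181] | 0 22 [0.175 0.185 0.192] | 10 17 [0.186 0.196 0.204] | 20 13 [0.204 0.208 0.211] | 
top 37 336.8 178.2 [-0.0033  0.0691  0.1792] [-0.013  0.065  0.164] [0.007 0.075 0.192]
top pts 138
-50 7 [0.123 0.127 0.13 ] | -40 13 [0.132 0.137 0.144] | -30 13 [0.146 0.149 0.156] | -20 14 [0.16  0.166 0.173] | -10 20 [0.172 0.178 0.183] | 0 18 [0.184 0.19  0.191] | 10 15 [0.194 0.203 0.209] | 20 13 [0.208 0.21  0.214] | 50 18 [0.102 0.105 0.118] | 60 7 [0.101 0.107 0.118] |
```

Rod at its stop (ball centre about (22,207) mm); lid at 1.748 rad with the handle at (133,342), as predicted. Next I reorient for the handle.

Request:
play_rows([
  {"gripper": 0.03,"offset": [0,0,0],"rotation": [0,8.5,0]},
  {"gripper": 0.03,"offset": [0,0,0],"rotation": [0,8.5,0]},
  {"gripper": 0.03,"offset": [0,0,0],"rotation": [0,8.5,0]},
  {"gripper": 0.03,"offset": [0,0,0],"rotation": [0,0,-8.5]},
  {"gripper": 0.03,"offset": [0,0,0],"rotation": [0,0,-8.5]},
  {"gripper": 0.03,"offset": [0,0,0],"rotation": [0,0,-8.5]},
  {"gripper": 0.03,"offset": [0,0,0],"rotation": [0,0,-8.5]},
  {"gripper": 0.03,"offset": [0,0,0],"rotation": [0,0,-8.5]},
  {"gripper": 0.03,"offset": [0,0,0],"rotation": [0,0,-8.5]},
  {"gripper": 0.03,"offset": [0,0,0],"rotation": [0,0,-8.5]},
  {"gripper": 0.03,"offset": [0,0,0],"rotation": [0,0,-8.5]},
  {"gripper": 0.03,"offset": [0,0,0],"rotation": [0,0,-8.5]},
])

```text
t: 19.5
position: [0.5035, 0.1749, 0.4068]
orientation: [0.001, 0.04, 0.999, -0.006]
wrist_force: [0.1, -0.3, -0.7]
opening: 0.03
grasp_force: 0.0
```

Request:
play_rows([
  {"gripper": 0.03,"offset": [0,0,0],"rotation": [0,0,-8.5]},
  {"gripper": 0.03,"offset": [0,0,-0.02],"rotation": [0,0,-5]},
  {"gripper": 0.03,"offset": [0.012,-0.034,0],"rotation": [0,0,0]},
  {"gripper": 0.03,"offset": [0.012,-0.035,0],"rotation": [0,0,0]},
  {"gripper": 0.03,"offset": [0.012,-0.035,0],"rotation": [0,0,0]},
  {"gripper": 0.03,"offset": [0.012,-0.035,0],"rotation": [0,0,0]},
  {"gripper": 0.03,"offset": [0.012,-0.035,0],"rotation": [0,0,0]},
  {"gripper": 0.03,"offset": [0.011,-0.035,0],"rotation": [0,0,0]},
  {"gripper": 0.03,"offset": [0,0,0],"rotation": [0,0,0]},
])

```text
t: 20.4
position: [0.4636, -0.0453, 0.4286]
orientation: [0.0, -0.073, 0.997, -0.006]
wrist_force: [-0.5, -0.2, 0.0]
opening: 0.0302
grasp_force: 0.0
```

```bash
python3 -c "
from h import *
todo(box(.133,0,.353),Rlid)"
```

```text
t 20.4 p [ 0.4636 -0.0453  0.4286] box [0.137, -0.0012, 0.4286] open 0.0302 gf 0.0 F [-0.5 -0.2  0. ]
offset [-0.0012  0.0048  0.0755]
rot deg [-0.64 -0.02 -0.13]
q [-0.15 -0.33  1.58 -0.01  1.89 -1.87]
```

Request:
play_rows([
  {"gripper": 0.03,"offset": [-0.001,0.004,0],"rotation": [-0.6,0,0]},
  {"gripper": 0.03,"offset": [0,0,0.025],"rotation": [0,0,0]},
  {"gripper": 0.03,"offset": [0,0,0.025],"rotation": [0,0,0]},
  {"gripper": 0.03,"offset": [0,0,0.015],"rotation": [0,0,0]},
  {"gripper": 0.03,"offset": [0,0,0.01],"rotation": [0,0,0]},
  {"gripper": 0.03,"offset": [0,0,0],"rotation": [0,0,0]},
  {"gripper": 0.0,"offset": [0,0,0],"rotation": [0,0,0]},
  {"gripper": 0.0,"offset": [0,0,0],"rotation": [0,0,0]},
  {"gripper": 0.0,"offset": [0,0,0],"rotation": [0,0,0]},
  {"gripper": 0.0,"offset": [0,0,0],"rotation": [0,0,0]},
])

```text
t: 21.4
position: [0.4652, -0.0383, 0.3555]
orientation: [0.003, -0.074, 0.997, 0.001]
wrist_force: [0.5, -1.5, 6.4]
opening: 0.0075
grasp_force: 59.0
```

```bash
python3 -c "
from h import *
todo(bar(1.7477)+.0105*Z,Rlid)
th=np.linspace(1.7477,.90,17)
for i in range(16):print(i+1,round(th[i+1],3),(Rlid.T@(bar(th[i+1])-bar(th[i]))).round(4)[1:])"
```

```text
t 21.4 p [ 0.4652 -0.0383  0.3555] box [0.1304, 0.0014, 0.3555] open 0.0075 gf 59.0 F [ 0.5 -1.5  6.4]
offset [ 0.0014 -0.0016  0.003 ]
rot deg [0.1  0.31 0.01]
q [-0.14 -0.35  1.71  0.    1.78 -1.86]
1 1.695 [ 0.0113 -0.0019]
2 1.642 [ 0.0114 -0.0013]
3 1.589 [ 0.0114 -0.0007]
4 1.536 [ 0.0114 -0.0001]
5 1.483 [0.0114 0.0005]
6 1.43 [0.0114 0.0011]
7 1.377 [0.0113 0.0017]
8 1.324 [0.0112 0.0023]
9 1.271 [0.0111 0.0029]
10 1.218 [0.0109 0.0035]
11 1.165 [0.0107 0.004 ]
12 1.112 [0.0105 0.0046]
13 1.059 [0.0102 0.0052]
14 1.006 [0.0099 0.0057]
15 0.953 [0.0096 0.0062]
16 0.9 [0.0093 0.0067]
```

Handle gripped. Lowering slowly.

Request:
play_rows([
  {"gripper": 0.0,"offset": [0,0.0113,-0.0019],"rotation": [0,0,0]},
  {"gripper": 0.0,"offset": [0,0.0114,-0.0013],"rotation": [0,0,0]},
  {"gripper": 0.0,"offset": [0,0.0114,-0.0007],"rotation": [0,0,0]},
  {"gripper": 0.0,"offset": [0,0.0114,-0.0001],"rotation": [0,0,0]},
  {"gripper": 0.0,"offset": [0,0.0114,0.0005],"rotation": [0,0,0]},
  {"gripper": 0.0,"offset": [0,0.0114,0.0011],"rotation": [0,0,0]},
  {"gripper": 0.0,"offset": [0,0.0113,0.0017],"rotation": [0,0,0]},
  {"gripper": 0.0,"offset": [0,0.0112,0.0023],"rotation": [0,0,0]},
  {"gripper": 0.0,"offset": [0,0.0111,0.0029],"rotation": [0,0,0]},
  {"gripper": 0.0,"offset": [0,0.0109,0.0035],"rotation": [0,0,0]},
  {"gripper": 0.0,"offset": [0,0.0107,0.004],"rotation": [0,0,0]},
])

```text
t: 22.5
position: [0.4465, 0.085, 0.3426]
orientation: [0.002, -0.074, 0.997, 0.002]
wrist_force: [0.3, -0.4, 2.9]
opening: 0.0073
grasp_force: 60.0
```

```bash
python3 -c "
from h import *
todo(bar(1.165)+.0105*Z,Rlid);todo(bar(.9)+.0105*Z,Rlid)"
```

```text
t 22.5 p [0.4465 0.085  0.3426] box [0.0057, 0.0011, 0.3426] open 0.0073 gf 60.0 F [ 0.3 -0.4  2.9]
offset [ 0.0011 -0.0027  0.002 ]
rot deg [0.16 0.2  0.03]
q [ 0.13 -0.38  1.75  0.    1.77 -1.59]
t 22.5 p [0.4465 0.085  0.3426] box [0.0057, 0.0011, 0.3426] open 0.0073 gf 60.0 F [ 0.3 -0.4  2.9]
offset [0.0012 0.0467 0.0305]
rot deg [0.16 0.2  0.03]
q [ 0.13 -0.38  1.75  0.    1.77 -1.59]
```

Request:
play_rows([
  {"gripper": 0.0,"offset": [0,0.0105,0.0046],"rotation": [0,0,0]},
  {"gripper": 0.0,"offset": [0,0.0102,0.0052],"rotation": [0,0,0]},
  {"gripper": 0.0,"offset": [0,0.0099,0.0057],"rotation": [0,0,0]},
  {"gripper": 0.0,"offset": [0,0.0065,0.0042],"rotation": [0,0,0]},
  {"gripper": 0.0,"offset": [0,0.004,0.0027],"rotation": [0,0,0]},
  {"gripper": 0.0,"offset": [0,0,0],"rotation": [0,0,0]},
])

```text
t: 23.1
position: [0.4405, 0.1252, 0.3199]
orientation: [0.001, -0.074, 0.997, 0.001]
wrist_force: [-5.3, 0.4, 1.1]
opening: 0.0079
grasp_force: 59.9
```

```bash
cat > lid.py <<'E'
from h import *
todo(bar(.9)+.0105*Z,Rlid)
B=np.column_stack([X,Y,Z])
im,d=get_image('scene');P=(cloud('scene',d)-O)@B
m=(abs(P[...,1])<.09)&(P[...,0]<.11)&(P[...,0]>-.06);
for lo in range(1): 
  # near (-y) side edge of lid: points on outer faces y<-.09
  e=(P[...,1]<-.100)&(P[...,1]>-.125)&(P[...,0]>-.04)&(P[...,0]<.1)&(P[...,2]>.15);q=P[e];c=np.polyfit(q[:,0],q[:,2],1);print('edge',len(q),'angle',-np.arctan(c[0]))
o=np.median
o=(abs(P[...,1])<.09)&(P[...,0]>-.02)&(P[...,0]<.12)&(P[...,2]>.15)&(P[...,2]<.29);q=P[o];print(len(q))
if len(q)>50:
  c=cv2.fitLine(q[:,[0,2]].astype(np.float32),cv2.DIST_HUBER,0,.001,.001).ravel();print('face ang',np.arctan2(abs(c[1]),abs(c[0])))
E
python3 lid.py; python3 red.py
```

```text
t 23.1 p [0.4405 0.1252 0.3199] box [-0.035, 0.0011, 0.3199] open 0.0079 gf 59.9 F [-5.3  0.4  1.1]
offset [0.0011 0.0061 0.0077]
rot deg [0.15 0.15 0.06]
q [ 0.22 -0.38  1.79  0.    1.73 -1.5 ]
edge 607 angle 0.3056631416116292
2523
face ang 0.93332857
scene 46 349.1 182.2 [0.0407 0.0527 0.2101] [0.004 0.05  0.159] [0.079 0.062 0.26 ]
scene pts 237
-70 4 [0.102 0.105 0.109] | -60 4 [0.102 0.102 0.108] | 0 23 [0.25  0.255 0.258] | 10 32 [0.238 0.244 0.249] | 20 30 [0.224 0.23  0.235] | 30 33 [0.211 0.215 0.223] | 40 27 [0.197 0.203 0.209] | 50 28 [0.184 0.191 0.196] | 60 28 [0.17  0.176 0.182] | 70 28 [0.156 0.164 0.169] | 
top pts 0
```

Outer face angle is now 0.933 rad; about 7 mm of handle travel remains. Creeping down while watching the force.

Request:
play_rows([
  {"gripper": 0.0,"offset": [0,0.0025,0.002],"rotation": [0,0,0]},
  {"gripper": 0.0,"offset": [0,0.0025,0.002],"rotation": [0,0,0]},
  {"gripper": 0.0,"offset": [0,0,0],"rotation": [0,0,0]},
])

```text
t: 23.55
position: [0.4399, 0.1296, 0.3165]
orientation: [0.001, -0.074, 0.997, 0.002]
wrist_force: [-7.1, 1.3, 4.0]
opening: 0.0076
grasp_force: 60.1
```

```bash
python3 lid.py
```

```text
t 23.55 p [0.4399 0.1296 0.3165] box [-0.0395, 0.0011, 0.3165] open 0.0076 gf 60.1 F [-7.1  1.3  4. ]
offset [0.0011 0.0016 0.0043]
rot deg [0.16 0.18 0.02]
q [ 0.23 -0.38  1.79  0.    1.72 -1.49]
edge 605 angle 0.5739029743405913
2525
face ang 0.908517
```

Request:
play_rows([
  {"gripper": 0.0,"offset": [0,0.0015,0.0015],"rotation": [0,0,0]},
  {"gripper": 0.0,"offset": [0,0.0015,0.0012],"rotation": [0,0,0]},
  {"gripper": 0.0,"offset": [0,0,0],"rotation": [0,0,0]},
])

```text
t: 23.9
position: [0.4396, 0.1322, 0.3142]
orientation: [0.002, -0.074, 0.997, 0.001]
wrist_force: [-5.9, -2.6, 5.8]
opening: 0.0078
grasp_force: 61.3
```

```bash
python3 lid.py; python3 -c "
from h import *
im,d=get_image('scene');cv2.imwrite('pics/s7.png',cv2.resize(im[130:270,260:400],None,fx=4,fy=4,interpolation=cv2.INTER_CUBIC))"
```

```text
t 23.9 p [0.4396 0.1322 0.3142] box [-0.0421, 0.0012, 0.3142] open 0.0078 gf 61.3 F [-5.9 -2.6  5.8]
offset [ 0.0012 -0.0009  0.002 ]
rot deg [ 0.11  0.22 -0.01]
q [ 0.24 -0.37  1.79  0.    1.72 -1.48]
edge 594 angle 0.5864167411647726
2524
face ang 0.8929382
```

View pics/s7.png

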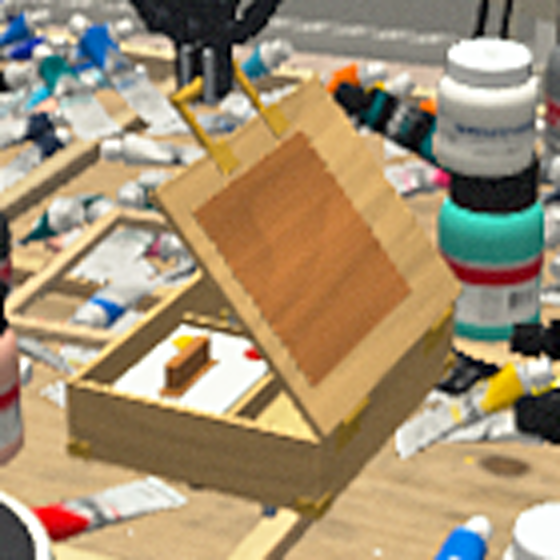

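Lid sits at about 0.893 rad on the prop, cover over the front well and bystanders untouched. A slightly further push checks for contact.

Request:
play_rows([
  {"gripper": 0.0,"offset": [0,0.0012,0.001],"rotation": [0,0,0]},
  {"gripper": 0.0,"offset": [0,0.0012,0.001],"rotation": [0,0,0]},
  {"gripper": 0.0,"offset": [0,0,0],"rotation": [0,0,0]},
])

```text
t: 24.3
position: [0.4394, 0.1336, 0.3131]
orientation: [0.002, -0.073, 0.997, 0.0]
wrist_force: [-6.8, -13.3, 13.7]
opening: 0.0074
grasp_force: 62.1
```

```bash
python3 lid.py
```

```text
t 24.3 p [0.4394 0.1336 0.3131] box [-0.0435, 0.0013, 0.3131] open 0.0074 gf 62.1 F [ -6.8 -13.3  13.7]
offset [ 0.0013 -0.0024  0.0009]
rot deg [-0.02  0.28 -0.07]
q [ 0.24 -0.37  1.8  -0.    1.72 -1.48]
edge 603 angle 0.765611490539686
2514
face ang 0.8851709
```

Force now opposes closing (about 19 N), so the lid is seated on the ball. Next I unload, release and lift away.

Request:
play_rows([
  {"gripper": 0.0,"offset": [0,-0.0012,-0.001],"rotation": [0,0,0]},
  {"gripper": 0.022,"offset": [0,0,0],"rotation": [0,0,0]},
  {"gripper": 0.022,"offset": [0,0,0],"rotation": [0,0,0]},
  {"gripper": 0.022,"offset": [0,0,0],"rotation": [0,0,0]},
  {"gripper": 0.022,"offset": [0,0,-0.008],"rotation": [0,0,0]},
  {"gripper": 0.022,"offset": [0,0,-0.015],"rotation": [0,0,0]},
  {"gripper": 0.022,"offset": [0,0,-0.03],"rotation": [0,0,0]},
  {"gripper": 0.022,"offset": [0,0,-0.04],"rotation": [0,0,0]},
  {"gripper": 0.022,"offset": [0,0.03,-0.03],"rotation": [0,0,0]},
  {"gripper": 0.022,"offset": [0,0.03,0],"rotation": [0,0,0]},
  {"gripper": 0.022,"offset": [0,0,0],"rotation": [0,0,0]},
  {"gripper": 0.022,"offset": [0,0,0],"rotation": [0,0,0]},
])

```text
t: 25.55
position: [0.4301, 0.1932, 0.4365]
orientation: [0.002, -0.075, 0.997, 0.001]
wrist_force: [0.3, -0.3, -0.8]
opening: 0.0219
grasp_force: 0.0
```

```bash
python3 lid.py; python3 lid.py|tail -1; python3 -c "
from h import *
im,d=get_image('top');cv2.imwrite('pics/t8.png',cv2.resize(im[110:270,190:450],None,fx=3,fy=3,interpolation=cv2.INTER_CUBIC))"
```

```text
t 25.55 p [0.4301 0.1932 0.4365] box [-0.1038, 0.0008, 0.4365] open 0.0219 gf 0.0 F [ 0.3 -0.3 -0.8]
offset [ 0.0014 -0.0629  0.1242]
rot deg [0.14 0.23 0.11]
q [ 0.37 -0.32  1.55  0.    1.9  -1.35]
edge 440 angle 1.344367564428654
2518
face ang 0.89745224
face ang 0.8985681
```

View pics/t8.png

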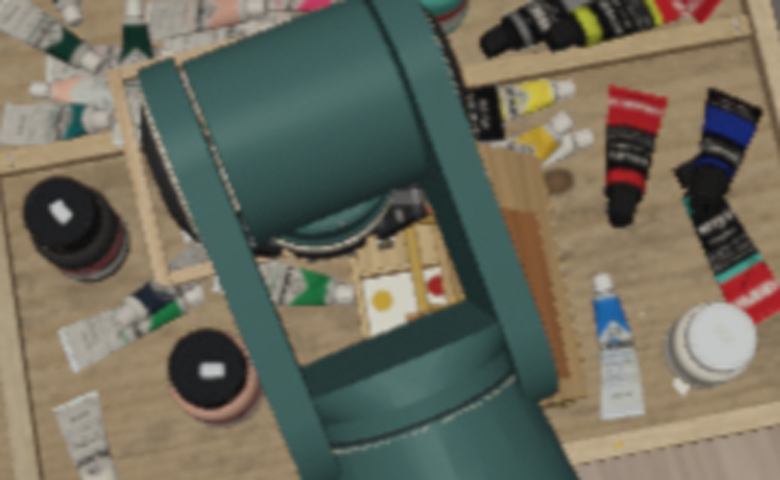

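The lid rests at 0.898 rad with the gripper clear, the cover is over the front well and the jars haven't moved. Handing in.

```bash
python3 -c "
from workcell import *
print(finish_job())"
```

```text
the job is handed in; nothing more can be done
None
```

The job is handed in with no verdict shown: the lid rests on the raised prop at about 0.90 rad, the cover is pushed to its stop over the front well, and no jar, pot or tube had visibly moved; the first prop lift slipped at about 0.6 rad, and the second reached the stop.

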